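# Stand the tipped sample jar up and shut the case

## Task

One of the four glass jars in the open sample case has tipped over and leans out over the front rim, in the way of the lid. With your fingertips, gently push it back until it stands upright in its own bay, then push the lid over and press it down fully shut. Grasp and lift nothing, keep the other jars standing, and do not disturb the things lying around.

Things in the scene. Friction and masses are not known exactly. Their poses are not given: they have to be found in the camera images.
- sample_case: Heavy wooden base of the case, does not move: 100 (x) x 244 (y) x 52 mm high, walls and floor 8 mm thick. Origin: centre of its underside, on the table; -x is the front (towards the robot, four card frames), +x the hinge side. Four bays in a row centred at y = -87, -29, +29, +87 mm, each 54 wide and 84 deep (x -42 to +42). Standing jars are at the back of their bays, free room in front.
- front_rim (a point): Middle of the top edge of the case's front wall, 52 mm above the table, on the outer face.
- case_lid (a joint): Lid angle in rad: 0 shut, rim on rim; 1.57 upright; starts 1.78 to 2.02, leaning back; stop at 2.1. A wooden hood 100 x 244 mm, 54 mm deep, 8 mm walls, 0.3 kg, hinged on the top edge of the back wall. Stiff hinge (0.3 N m): it stays where it is left; 1 to 6 N at its front edge swings it. Shut, its top is 106 mm above the table, 4 mm over the jars; a leaning jar blocks it.
- lid_hinge (a point): Middle of the lid's hinge line: 50 mm behind the case's centre, 52 mm above the table. The line runs along the case's y.
- lid_front_edge (a point): Point on the lid, moving with it: middle of the edge between its front wall and its outer top face, 100 mm from the hinge line along the lid and 54 mm out from its rim (114 mm in all). With the lid open this edge is uppermost and rearmost, 120 to 135 mm above the table; the outer top face runs down from it towards the hinge and faces away from the robot.
- tipped_jar: Tipped glass jar with tin lid: 46 mm diameter, 86 tall (glass to 79 mm, then the 42 mm lid), 0.09 to 0.15 kg. Origin: centre of its underside, z along its axis to the lid. It leans about 45 degrees to the case's -x in any one bay, side on the front rim, lid end just outside the front wall, 64 to 70 mm up. It turns on its lower foot edge; within 28 degrees of upright it drops onto its foot.
- jar_1: Glass sample jar like the tipped one, 46 mm diameter, 86 mm tall, standing upright in another bay (filled part below, clear glass, then the tin lid); origin at the centre of its underside. Must stay standing.
- jar_2: Glass sample jar like the tipped one, 46 mm diameter, 86 mm tall, standing upright in another bay (filled part below, clear glass, then the tin lid); origin at the centre of its underside. Must stay standing.
- jar_3: Glass sample jar like the tipped one, 46 mm diameter, 86 mm tall, standing upright in another bay (filled part below, clear glass, then the tin lid); origin at the centre of its underside. Must stay standing.
- rubber_stamp: Bystander: wooden hand stamp 23 x 52 x 61 mm standing beside the case; origin at its underside.
- brass_weight_0: Bystander: brass balance weight, 29 mm diameter, 36 mm tall, standing beside the case; origin at its underside.
- brass_weight_1: Bystander: brass balance weight, 23 mm diameter, 32 mm tall, standing beside the case; origin at its underside.
- brass_weight_2: Bystander: brass balance weight, 18 mm diameter, 29 mm tall, standing beside the case; origin at its underside.
- pestle: Bystander: brass pestle 25 x 170 x 25 mm lying on the table.
- scissors: Bystander: scissors 206 x 84 x 11 mm lying on the table.
- tape_roll: Bystander: roll of tape, 96 mm diameter, 48 mm high, lying flat.
Mind the look-alikes: they are no part of the job. Leave any blue look-alike of the jar_2 alone.

How it is judged:
On the way, in this order (a step that is already met when the one before it is completed fails the run):
1. the tipped jar stands upright on the floor of its bay, with the lid still open (angle between tipped_jar's own z axis and vertical below 0.1 rad and z of tipped_jar in the frame of sample_case below 0.014 m and value of joint case_lid above 1.3 rad), for 0.3 s.
2. the lid is shut (value of joint case_lid below 0.04 rad), for 0.2 s.
At the end, for the whole second after the job is handed in: the lid is shut (within 0.04 rad), all four jars stand upright (within 0.1 rad) on the floor of the case, each still in its own bay (value of joint case_lid below 0.04 rad and distance of tipped_jar from where it was at the start of the episode below 0.045 m and linear speed of tipped_jar below 0.02 m/s and angle between each of tipped_jar, jar_1, jar_2, jar_3's own z axis and vertical below 0.1 rad and z of each of tipped_jar, jar_1, jar_2, jar_3 in the frame of sample_case below 0.014 m and distance of each of jar_1, jar_2, jar_3 from where it was at the start of the episode below 0.03 m); the robot touches nothing.
It fails at once if the tipped jar is lifted (its foot more than 40 mm above the case's underside) (z of tipped_jar in the frame of sample_case above 0.04 m).
It fails at once if the tipped jar is pushed with more than 30 N (contact force between the fingers and tipped_jar above 30 N).
It fails at once if another jar is tipped or lifted (angle between any of jar_1, jar_2, jar_3's own z axis and vertical above 0.35 rad or z of any of jar_1, jar_2, jar_3 in the frame of sample_case above 0.03 m).
It fails at once if a bystander is moved more than 25 mm or lifted (distance of any of rubber_stamp, brass_weight_0, brass_weight_1, brass_weight_2, pestle, scissors, tape_roll from where it was at the start of the episode above 0.025 m).
It also fails if it takes over 53 s, if anything falls off the work surface, if the arm or the gripper's body presses on something with over 40 N, if the wrist force passes 120 N, or if a joint passes its speed limit or range.

## Robot

A 6-joint arm with a two-finger parallel gripper is mounted at the origin on a cart in front of the work surface, level with it; the furniture and walls round the work are solid. World frame = base frame: x ahead of the robot, y to its left, z up, the work surface at z = 0. Lengths are in m, angles in rad, forces in N, time in s.
With the tool pointing down it reaches from about 0.35 to 0.85 m from the base axis. Payload 8.1 kg.
Tool frame: the origin (TCP) lies at the centre of the arm's flange, where the gripper is bolted on; the fingertips stand 186 mm ahead of it and the grasp point (between the pads) lies 167 mm ahead of it; z points along the fingers, y is the line along which they close (so a half turn about z gives the same grasp; the last joint's range is limited). The gripper opens to 93 mm and grips with 3 to 60 N. Pads are 15 mm wide; open, the fingers measure 128 mm over their backs; the gripper's body (75 mm by 188 mm) begins 65 mm behind the grasp point.
Start: joints at [-1.275, 0.13, 1.488, -0, 1.523, -0.085], TCP at [0.223, -0.557, 0.405] pointing down, gripper open.
Joint ranges: [-2.96, 2.96], [-0.89, 2.26], [0.02, 2.5], [-1.34, 4.48], [0, 2.73], [-2.66, 2.66]. Speed limits (rad/s): [2.39, 2.39, 2.79, 3.14, 3.14, 3.14].

## Interface

Orientations are given as a rotation vector (axis times angle).
In Python, from plant import read_state, read_camera, camera_params, robot gives the robot as it stands.
- The arm moves only by the tool carry_out, never from a script. Its argument "targets" is a list of rows, each an object of numbers: "hand": the opening in per cent of the stroke, from 0 (shut) to 100 (fully open); "x", "y", "z": the shift along the tool's x, y, z in m; "ax", "ay", "az": the turn, a rotation vector about the tool's x, y, z in rad. In form: [{"hand": .., "x": .., "y": .., "z": .., "ax": .., "ay": .., "az": ..}, ...]. A call has 1 to 8 rows; each row is the pose to reach, as a shift and turn from the pose commanded when the call began, along the tool's axes at that moment; what a row does not reach only later rows make up. A row lasts 1/8 s, in which the tool goes at most 62.5 mm and 10.7 degrees, less where a joint would pass 70% of its speed; a pose out of reach is approached as far as the arm can. A call with a gripper value outside its range is refused whole. The fingers move at their own pace and stop on an object; "newtons" is the grip in N (left out, the last holds). Time passes only in rows, so rows that repeat a pose let the fingers close. It gives the time, the measured TCP pose, the force, the opening and the grip force at its end, in the units of the state.
- read_state(): the state, without advancing time (a new reading comes with each control period).
- read_camera(name): name is "scene" or "side" or "wrist"; returns (picture, depth): 480x640x3 uint8, blue, green, red; 480x640 float32, m along the optical axis (not along the pixel's ray), 0 where there is no reading.
- camera_params(name): a dict with "fx", "fy", "cx", "cy" (pixels), "position" and "rotation" of the camera in the world. Camera axes: x right, y up, looking along -z (the intrinsics and any distortion apply to the point x, -y, -z); pixel columns grow to the right and rows downward; lengths in m; the calibration is good to about 2 mm. The wrist camera is an equidistant fisheye: a pixel r from the principal point sees the ray r / f radians off the axis. A picture is of the moment at which its call begins: read the wrist's pose just before it. camera_params takes no time and is no camera call; for the wrist camera it gives the pose at the moment of the call.
- robot.close_job(): hands the job in; it is judged then, once.
The state is a dict: "t": time; "q": joint angles; "dq": joint speeds; "joint_torque": joint torques, N m; "tool_pos": TCP position; "orientation": TCP orientation; "force": force on the tool from outside, world axes, zero at the start; "wrist_torque": the same for the moment, N m; "opening": finger opening in m; "gripper_force": force on a finger pad.
Only numpy, scipy, OpenCV 4.12 (cv2) and the standard library are available. Lean on these libraries where they do the work, as an engineer would, in place of code of your own. Each camera call takes 0.05 s, during which the arm holds its last target. There are 200 camera calls.

## Working session

There is one attempt and no reset: what is moved stays moved. The work goes in short steps, Python scripts to look and compute and a tool call to move; the robot and the scene stay as the last step left them, time stands still between calls to the robot, and variables do not carry over. Pictures are saved under pics/ and viewed, at most 10 in all, crops included, and the job is handed in when it is done.

Besides the shell and the picture viewer there is one more tool, called after "Call:" in YAML: its name, and indented under it one key for each argument. carry_out: Moves the arm, as the interface text tells. Its arguments: {"type":"object","properties":{"targets":{"type":"array","items":{"type":"object","properties":{"hand":{"type":"number"},"x":{"type":"number"},"y":{"type":"number"},"z":{"type":"number"},"ax":{"type":"number"},"ay":{"type":"number"},"az":{"type":"number"}}}},"newtons":{"type":"number"}},"required":["targets"]}

```bash
ls; mkdir -p pics; python3 - <<'E'
from plant import *
import cv2,numpy as np
s=read_state();print({k:np.round(v,3) for k,v in s.items()})
for n in ("scene","side"):
    p,d=read_camera(n);cv2.imwrite(f"pics/{n}0.png",p);np.save(f"pics/{n}0.npy",d)
    c=camera_params(n);print(n,c)
print(camera_params("wrist"))
E
```

```text
pics
{'t': np.float64(0.0), 'q': array([-1.275,  0.131,  1.489,  0.   ,  1.523, -0.085]), 'dq': array([ 0.001,  0.   , -0.001,  0.   , -0.   ,  0.   ]), 'joint_torque': array([-2.0000e-03, -5.5985e+01, -4.9176e+01,  7.7000e-02,  3.5000e-02,
       -0.0000e+00]), 'tool_pos': array([ 0.223, -0.557,  0.404]), 'orientation': array([-3.083, -0.594,  0.   ]), 'force': array([-0.049, -0.036,  0.296]), 'wrist_torque': array([-0.047, -0.037,  0.064]), 'gripper_force': np.float64(0.0), 'opening': np.float64(0.093)}
scene {'fx': 445.67324727420345, 'fy': 445.67324727420345, 'cx': 315.99921043281233, 'cy': 248.06248055407178, 'position': array([-0.1212169 ,  0.53651885,  1.05284431]), 'rotation': array([ 0.36186726, -0.79383831, -2.16379086])}
side {'fx': 524.8440857358719, 'fy': 524.8440857358719, 'cx': 312.6725151522408, 'cy': 240.66588521383414, 'position': array([-0.07530638,  0.847924  ,  0.8365542 ]), 'rotation': array([ 0.3568118 , -1.17508842, -2.28353398])}
{'fx': 371.64829954431775, 'fy': 371.64829954431775, 'cx': 317.9131420895176, 'cy': 239.88665110327906, 'position': array([ 0.28766655, -0.53078143,  0.38450446]), 'rotation': array([-0.22295014,  0.15418064, -1.18388535])}
```

View pics/scene0.png

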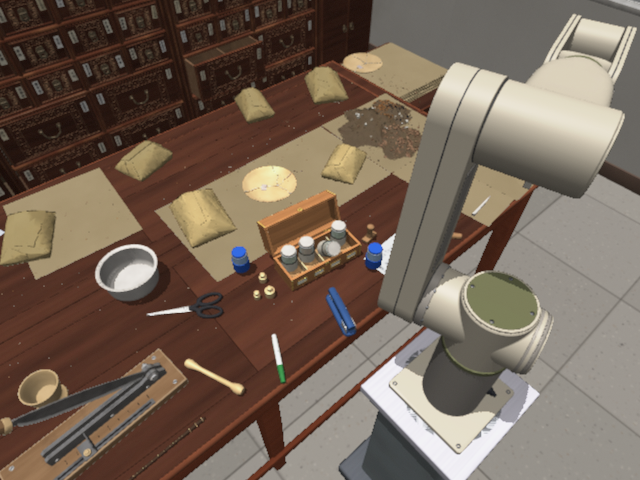

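View pics/side0.png

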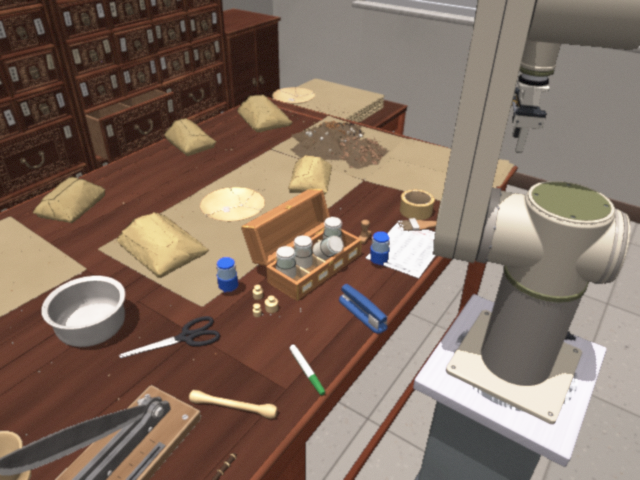

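The scene picture shows the open case at about (310,245), with jars at (289,254), (306,246), (330,248) and (338,230). The one at (330,248) looks tipped. The blue look-alikes are at (240,260) and (374,255), outside the case. I'll check this choice in a close crop.

```bash
python3 - <<'E'
import cv2,numpy as np
a=cv2.imread("pics/scene0.png")[185:295,245:395];b=cv2.imread("pics/side0.png")[185:300,240:390]
a=cv2.resize(a,(750,550),interpolation=cv2.INTER_CUBIC);cv2.imwrite("pics/c1.png",a)
cv2.imwrite("pics/c2.png",cv2.resize(b,(750,575),interpolation=cv2.INTER_CUBIC))
E
```

```text
(no output)
```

View pics/c1.png

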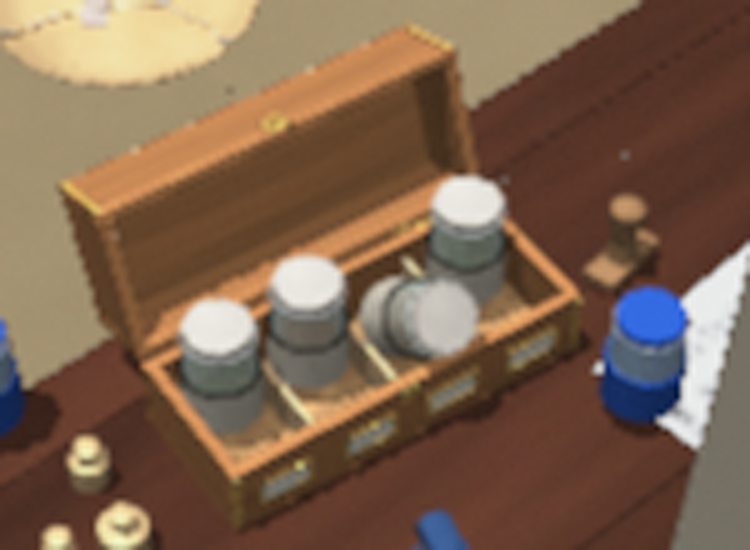

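View pics/c2.png

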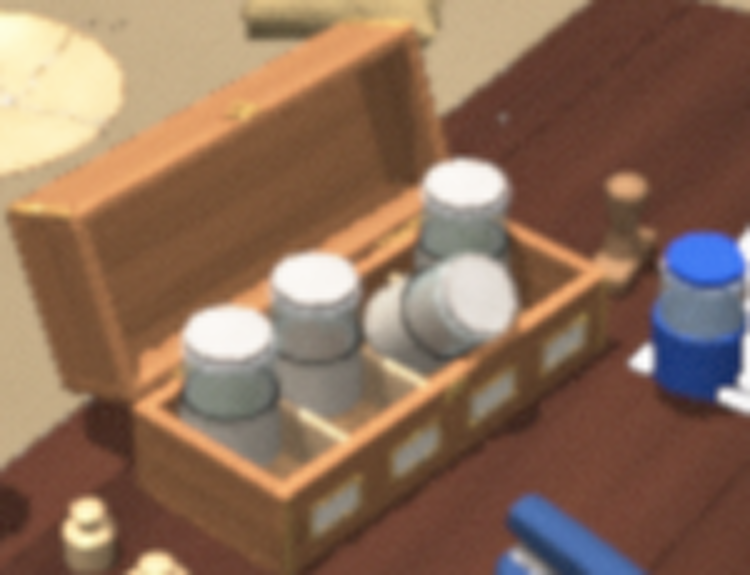

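The crops confirm it. The tipped jar lies in the third bay from the left, with its tin lid at crop c1 (445,318), which is scene px (334,249), over the front rim. The other three jars stand. Next I'll triangulate the case corners, jar lids and lid edge from the two views.

```bash
cat > h.py <<'E'
from plant import *
import cv2,numpy as np
from scipy.spatial.transform import Rotation as R
def ray(n,u,v):
    c=camera_params(n);M=R.from_rotvec(c['rotation']).as_matrix()
    d=M@np.array([(u-c['cx'])/c['fx'],-(v-c['cy'])/c['fy'],-1]);return c['position'],d
def plane(n,u,v,z):
    o,d=ray(n,u,v);return o+d*(z-o[2])/d[2]
def tri(a,b):
    o1,d1=ray("scene",*a);o2,d2=ray("side",*b)
    A=np.stack([d1,-d2],1);t=np.linalg.lstsq(A,o2-o1,rcond=None)[0]
    p,q=o1+d1*t[0],o2+d2*t[1];return (p+q)/2,np.linalg.norm(p-q)
E
python3 - <<'E'
from h import *
np.set_printoptions(precision=4,suppress=True)
S=lambda x,y:(245+x/5-.4,185+y/5-.4);D=lambda x,y:(240+x/5-.4,185+y/5-.4)
P={"FL":((237,472),(288,492)),"FR":((580,297),(605,272)),"BL":((147,365),(138,408)),
"lidL":((65,185),(10,210)),"lidR":((410,28),(345,22)),"rimL":((105,215),(78,213)),"rimR":((455,48),(412,28)),
"j1":((220,325),(230,333)),"j2":((309,282),(316,280)),"tip":((446,317),(480,294)),"j3":((469,200),(465,186)),
"w0":((88,447),(88,512)),"stamp":((630,208),(628,187)),"blueR":((650,315),(703,260))}
for k,(a,b) in P.items():
    p,e=tri(S(*a),D(*b));print(k,p,round(e,4))
for k in("FL","FR","BL"):
    a,b=P[k];print(k,plane("scene",*S(*a),.052),plane("side",*D(*b),.052))
E
```

```text
FL [0.4772 0.1082 0.052 ] 0.0009
FR [ 0.4467 -0.1261  0.053 ] 0.0015
BL [0.5723 0.0997 0.0509] 0.0004
lidL [0.6577 0.0875 0.1248] 0.0001
lidR [ 0.6275 -0.149   0.1279] 0.0019
rimL [0.6067 0.0948 0.1471] 0.0014
rimR [ 0.5859 -0.1491  0.1394] 0.0008
j1 [0.5402 0.0685 0.0915] 0.0005
j2 [0.5327 0.0097 0.0912] 0.0004
tip [ 0.4678 -0.0377  0.0825] 0.0
j3 [ 0.5218 -0.1051  0.0888] 0.0014
w0 [0.5616 0.1518 0.0275] 0.0003
stamp [ 0.476  -0.1976  0.0559] 0.0
blueR [ 0.3936 -0.1276  0.0823] 0.0001
FL [0.4778 0.1082 0.052 ] [0.4767 0.1083 0.052 ]
FR [ 0.4464 -0.1266  0.052 ] [ 0.4482 -0.1276  0.052 ]
BL [0.5713 0.1001 0.052 ] [0.5716 0.1006 0.052 ]
```

```bash
cat >> h.py <<'E'
np.set_printoptions(precision=4,suppress=True)
YAW=-0.113; CEN=np.array([.5117,-.0147,0]); RC=R.from_euler('z',YAW).as_matrix()
def tip():
    s=read_state();T=R.from_rotvec(s['orientation']).as_matrix()
    return s,T,RC.T@(s['tool_pos']+T[:,2]*.186-CEN)
def go(x,y,z):
    s,T,p=tip();w=CEN+RC@np.array([x,y,z+.186]);G=RC@np.diag([1,-1,-1.])
    print("tip in case",p,"shift",T.T@(w-s['tool_pos']),"turn",R.from_matrix(T.T@G).as_rotvec(),"F",s['force'],"t",s['t'])
E
python3 - <<'E'
from h import *
go(-.09,-.029,.12)
for k,p in {"pouch":(343,163),"disc":(270,183),"pouch2":(205,215)}.items(): print(k,RC.T@(plane("scene",*p,.02)-CEN))
E
```

```text
tip in case [-0.2259 -0.5709  0.2178] shift [ 0.3765 -0.4129  0.0986] turn [-0.0017  0.0003  0.4938] F [-0.287  -0.368  -0.5064] t 0.1
pouch [ 0.3104 -0.3222  0.02  ]
disc [ 0.3639 -0.0483  0.02  ]
pouch2 [0.3472 0.2043 0.02  ]
```

Call:
carry_out:
  targets:
    - {"hand": 0,"x": 0.04,"y": -0.045,"z": 0,"az": 0.1}
    - {"hand": 0,"x": 0.08,"y": -0.09,"z": 0,"az": 0.2}
    - {"hand": 0,"x": 0.12,"y": -0.135,"z": 0,"az": 0.3}
    - {"hand": 0,"x": 0.16,"y": -0.18,"z": 0,"az": 0.4}
    - {"hand": 0,"x": 0.2,"y": -0.22,"z": 0,"az": 0.494}
    - {"hand": 0,"x": 0.24,"y": -0.265,"z": 0,"az": 0.494}
    - {"hand": 0,"x": 0.28,"y": -0.31,"z": 0,"az": 0.494}
    - {"hand": 0,"x": 0.32,"y": -0.355,"z": 0.02,"az": 0.494}
  newtons: 20

```text
schema error: expected keys hand, x, y, z, ax, ay, az
```

```bash
python3 -c "
from h import *
go(-.09,-.029,.12)"
```

```text
tip in case [-0.2259 -0.5709  0.2178] shift [ 0.3765 -0.4129  0.0986] turn [-0.0017  0.0003  0.4938] F [-0.287  -0.368  -0.5064] t 0.1
```

Call:
carry_out:
  targets:
    - {"hand": 0,"x": 0.04,"y": -0.045,"z": 0,"ax": 0,"ay": 0,"az": 0.1}
    - {"hand": 0,"x": 0.08,"y": -0.09,"z": 0,"ax": 0,"ay": 0,"az": 0.2}
    - {"hand": 0,"x": 0.12,"y": -0.135,"z": 0,"ax": 0,"ay": 0,"az": 0.3}
    - {"hand": 0,"x": 0.16,"y": -0.18,"z": 0,"ax": 0,"ay": 0,"az": 0.4}
    - {"hand": 0,"x": 0.2,"y": -0.22,"z": 0,"ax": 0,"ay": 0,"az": 0.494}
    - {"hand": 0,"x": 0.24,"y": -0.265,"z": 0,"ax": 0,"ay": 0,"az": 0.494}
    - {"hand": 0,"x": 0.28,"y": -0.31,"z": 0,"ax": 0,"ay": 0,"az": 0.494}
    - {"hand": 0,"x": 0.32,"y": -0.355,"z": 0.02,"ax": 0,"ay": 0,"az": 0.494}
  newtons: 20

```text
t: 1.1
tool_pos: [0.3884, -0.1077, 0.3862]
orientation: [3.135, -0.178, 0.005]
force: [2.2, -0.7, -0.1]
opening: 0.0173
gripper_force: 0.0
```

```bash
python3 -c "
from h import *
go(-.09,-.029,.12)"
```

```text
tip in case [-0.1113 -0.1064  0.2002] shift [ 0.0217 -0.0773  0.0802] turn [ 0.001  -0.0035 -0.0005] F [ 2.1842 -0.7154 -0.0997] t 1.1
```

Call:
carry_out:
  targets:
    - {"hand": 0,"x": 0.01,"y": -0.04,"z": 0.02,"ax": 0,"ay": 0,"az": 0}
    - {"hand": 0,"x": 0.02,"y": -0.077,"z": 0.05,"ax": 0,"ay": 0,"az": 0}
    - {"hand": 0,"x": 0.02,"y": -0.077,"z": 0.08,"ax": 0,"ay": 0,"az": 0}
    - {"hand": 0,"x": 0.02,"y": -0.077,"z": 0.08,"ax": 0,"ay": 0,"az": 0}

```text
t: 1.6
tool_pos: [0.4152, -0.0344, 0.3024]
orientation: [-3.136, 0.176, 0.009]
force: [0.0, -0.6, -0.4]
opening: -0.0
gripper_force: 0.0
```

```bash
python3 - <<'E'
from h import *
go(-.08,-.029,.06)
T={}
for n in ("scene","wrist"):
    p,d=read_camera(n);cv2.imwrite(f"pics/{n}1.png",p)
a=cv2.resize(cv2.imread("pics/scene1.png")[185:295,245:395],(600,440),interpolation=cv2.INTER_CUBIC)
b=cv2.imread("pics/wrist1.png")
cv2.imwrite("pics/v1.png",np.hstack([a[:,:400],cv2.resize(b,(400,300))[:,:] if 0 else cv2.copyMakeBorder(cv2.resize(b,(400,300)),0,140,0,0,cv2.BORDER_CONSTANT)]))
E
```

```text
tip in case [-0.0948 -0.0304  0.1164] shift [ 0.014  -0.0014  0.0563] turn [-0.0005  0.0058  0.001 ] F [ 0.0437 -0.5696 -0.4401] t 1.6
```

View pics/v1.png

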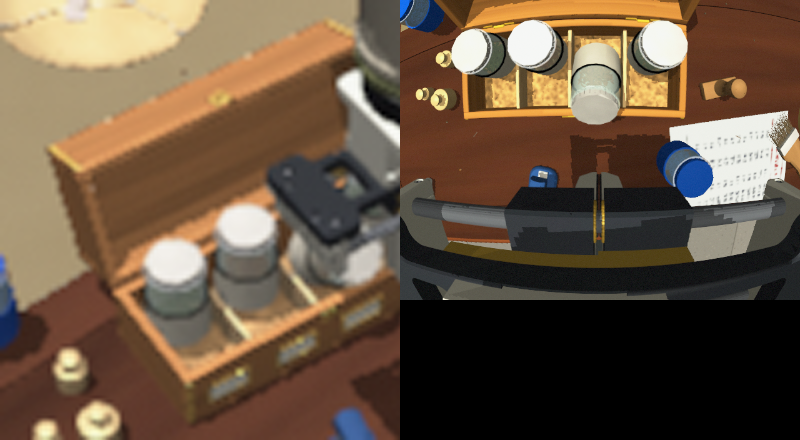

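The wrist view shows the tipped jar's lid at (596,105), in line with the closed fingers at (599,200). The stapler and the blue jar are clear of the path. I'll descend in front of the rim and push along the arc.

Call:
carry_out:
  targets:
    - {"hand": 0,"x": 0.008,"y": 0,"z": 0.028,"ax": 0,"ay": 0.006,"az": 0}
    - {"hand": 0,"x": 0.008,"y": 0,"z": 0.056,"ax": 0,"ay": 0.006,"az": 0}
    - {"hand": 0,"x": 0.014,"y": 0,"z": 0.056,"ax": 0,"ay": 0.006,"az": 0}
    - {"hand": 0,"x": 0.02,"y": 0,"z": 0.056,"ax": 0,"ay": 0.006,"az": 0}
    - {"hand": 0,"x": 0.025,"y": 0,"z": 0.056,"ax": 0,"ay": 0.006,"az": 0}
    - {"hand": 0,"x": 0.03,"y": 0,"z": 0.054,"ax": 0,"ay": 0.006,"az": 0}

```text
t: 2.45
tool_pos: [0.447, -0.0386, 0.252]
orientation: [3.136, -0.178, 0.011]
force: [-0.4, 0.4, 0.3]
opening: 0.0007
gripper_force: 0.3
```

```bash
python3 -c "
from h import *
go(-.05,-.029,.072)"
```

```text
tip in case [-0.0603 -0.0311  0.066 ] shift [ 0.0117 -0.0021 -0.0059] turn [ 0.0001 -0.0071 -0.0003] F [-0.4457  0.4306  0.3176] t 2.45
```

Call:
carry_out:
  targets:
    - {"hand": 0,"x": 0.005,"y": 0,"z": 0,"ax": 0,"ay": 0,"az": 0}
    - {"hand": 0,"x": 0.01,"y": 0,"z": -0.002,"ax": 0,"ay": 0,"az": 0}
    - {"hand": 0,"x": 0.015,"y": 0,"z": -0.004,"ax": 0,"ay": 0,"az": 0}
    - {"hand": 0,"x": 0.02,"y": 0,"z": -0.006,"ax": 0,"ay": 0,"az": 0}
    - {"hand": 0,"x": 0.024,"y": 0,"z": -0.008,"ax": 0,"ay": 0,"az": 0}
    - {"hand": 0,"x": 0.024,"y": 0,"z": -0.008,"ax": 0,"ay": 0,"az": 0}

```text
t: 3.2
tool_pos: [0.4705, -0.0413, 0.2595]
orientation: [3.136, -0.178, 0.011]
force: [1.1, -0.8, -0.5]
opening: 0.0003
gripper_force: 0.0
```

```bash
python3 - <<'E'
from h import *
go(-.03,-.029,.075)
a,_=read_camera("scene");b,_=read_camera("wrist")
a=cv2.resize(a[185:295,245:395],(600,440),interpolation=cv2.INTER_CUBIC)[:,120:520]
b=cv2.resize(b[0:330,100:500],(400,330))
cv2.imwrite("pics/v2.png",np.hstack([a,cv2.copyMakeBorder(b,0,110,0,0,cv2.BORDER_CONSTANT)]))
E
```

```text
tip in case [-0.0366 -0.0311  0.0735] shift [ 0.008  -0.0021 -0.0015] turn [ 0.0001 -0.007  -0.0002] F [ 1.0586 -0.8136 -0.4897] t 3.2
```

View pics/v2.png

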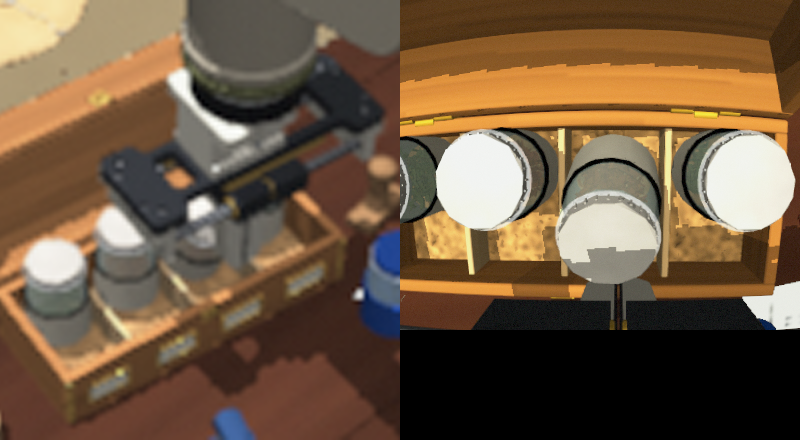

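The jar is rising: its lid edge at right-hand (608,280) rests on the fingers at (618,290). Continuing along the arc.

Call:
carry_out:
  targets:
    - {"hand": 0,"x": 0.004,"y": 0,"z": -0.001,"ax": 0,"ay": 0,"az": 0}
    - {"hand": 0,"x": 0.008,"y": 0,"z": -0.003,"ax": 0,"ay": 0,"az": 0}
    - {"hand": 0,"x": 0.012,"y": 0,"z": -0.004,"ax": 0,"ay": 0,"az": 0}
    - {"hand": 0,"x": 0.016,"y": 0,"z": -0.005,"ax": 0,"ay": 0,"az": 0}
    - {"hand": 0,"x": 0.02,"y": 0,"z": -0.006,"ax": 0,"ay": 0,"az": 0}
    - {"hand": 0,"x": 0.022,"y": 0,"z": -0.006,"ax": 0,"ay": 0,"az": 0}
    - {"hand": 0,"x": 0.022,"y": 0,"z": -0.006,"ax": 0,"ay": 0,"az": 0}

```text
t: 4.18
tool_pos: [0.4919, -0.0437, 0.2653]
orientation: [3.136, -0.178, 0.009]
force: [0.3, 0.6, -0.7]
opening: 0.0006
gripper_force: 0.0
```

```bash
python3 - <<'E'
from h import *
go(-.03,-.029,.075)
b,_=read_camera("wrist")
cv2.imwrite("pics/v3.png",b[0:330,100:500])
E
```

```text
tip in case [-0.0153 -0.031   0.0793] shift [-0.0137 -0.002   0.0042] turn [-0.     -0.0059 -0.0002] F [ 0.3301  0.5775 -0.7143] t 4.175
```

View pics/v3.png

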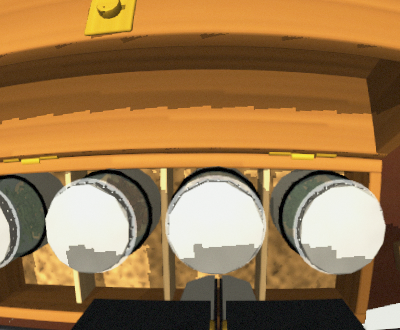

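The jar now looks upright, with its lid at (216,225) level with its neighbours. I'll back off, rise and go over behind the lid.

Call:
carry_out:
  targets:
    - {"hand": 0,"x": -0.01,"y": 0,"z": 0,"ax": 0,"ay": 0,"az": 0}
    - {"hand": 0,"x": -0.02,"y": 0,"z": 0,"ax": 0,"ay": 0,"az": 0}
    - {"hand": 0,"x": -0.02,"y": 0,"z": -0.05,"ax": 0,"ay": 0,"az": 0}
    - {"hand": 0,"x": -0.02,"y": -0.015,"z": -0.09,"ax": 0,"ay": 0,"az": 0}
    - {"hand": 0,"x": 0,"y": -0.03,"z": -0.12,"ax": 0,"ay": 0,"az": 0}
    - {"hand": 0,"x": 0.05,"y": -0.03,"z": -0.125,"ax": 0,"ay": 0,"az": 0}
    - {"hand": 0,"x": 0.1,"y": -0.03,"z": -0.125,"ax": 0,"ay": 0,"az": 0}
    - {"hand": 0,"x": 0.15,"y": -0.03,"z": -0.125,"ax": 0,"ay": 0,"az": 0}

```text
t: 5.22
tool_pos: [0.6444, -0.0308, 0.3916]
orientation: [3.136, -0.177, 0.01]
force: [-0.6, 0.7, -0.5]
opening: 0.0002
gripper_force: 0.0
```

```bash
python3 - <<'E'
from h import *
go(.175,0,.11)
a,_=read_camera("scene");b,_=read_camera("side")
cv2.imwrite("pics/v4.png",np.hstack([cv2.resize(x,(400,300),interpolation=cv2.INTER_CUBIC) for x in (a[185:295,245:392],b[185:295,240:387])]))
E
```

```text
tip in case [ 0.1348 -0.001   0.2056] shift [ 0.0408 -0.001   0.0959] turn [ 0.     -0.0065 -0.    ] F [-0.5665  0.7476 -0.4962] t 5.225
```

View pics/v4.png

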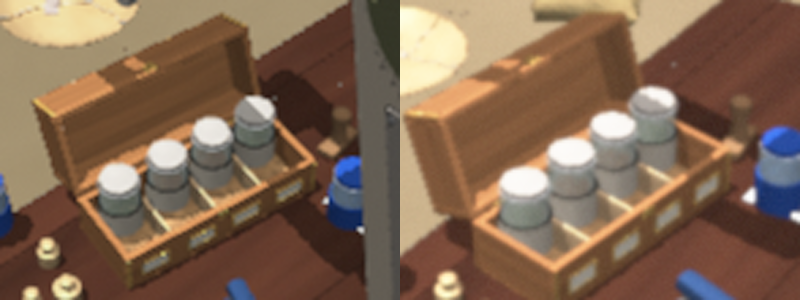

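All four jars stand, and the tipped one is level in its row in both views. Now I'll lower the fingers behind the lid and swing it along its arc.

Call:
carry_out:
  targets:
    - {"hand": 0,"x": 0.041,"y": 0,"z": 0,"ax": 0,"ay": 0,"az": 0}
    - {"hand": 0,"x": 0.041,"y": 0,"z": 0.05,"ax": 0,"ay": 0,"az": 0}
    - {"hand": 0,"x": 0.041,"y": 0,"z": 0.096,"ax": 0,"ay": 0,"az": 0}
    - {"hand": 0,"x": 0.025,"y": 0,"z": 0.096,"ax": 0,"ay": 0,"az": 0}
    - {"hand": 0,"x": 0.01,"y": 0,"z": 0.094,"ax": 0,"ay": 0,"az": 0}
    - {"hand": 0,"x": 0,"y": 0,"z": 0.088,"ax": 0,"ay": 0,"az": 0}
    - {"hand": 0,"x": -0.01,"y": 0,"z": 0.08,"ax": 0,"ay": 0,"az": 0}
    - {"hand": 0,"x": -0.02,"y": 0,"z": 0.072,"ax": 0,"ay": 0,"az": 0}

```text
t: 6.32
tool_pos: [0.6231, -0.0283, 0.3203]
orientation: [3.136, -0.178, 0.012]
force: [2.4, 0.3, -3.0]
opening: 0.0001
gripper_force: 1.7
```

```bash
python3 - <<'E'
from h import *
go(.1115,0,.137)
for f in (1.57,1.4,1.2,1,.8,.6,.4,.2,.1,0): # tip centre path, front corner on the face, 85 mm from hinge
    print(f,np.round([50-85*np.cos(f)+54*np.sin(f)+7.5,52+85*np.sin(f)+54*np.cos(f)],1))
E
```

```text
tip in case [ 0.1137 -0.001   0.1343] shift [-0.0008 -0.001  -0.0028] turn [-0.0002 -0.0079 -0.0002] F [ 2.438   0.3081 -2.9975] t 6.325
1.57 [111.4 137. ]
1.4 [ 96.3 144.9]
1.2 [ 77.  150.8]
1 [ 57.  152.7]
0.8 [ 37.  150.6]
0.6 [ 17.8 144.6]
0.4 [  0.2 134.8]
0.2 [-15.1 121.8]
0.1 [-21.7 114.2]
0 [-27.5 106. ]
```

Call:
carry_out:
  targets:
    - {"hand": 0,"x": -0.009,"y": 0,"z": -0.006,"ax": 0,"ay": 0,"az": 0}
    - {"hand": 0,"x": -0.018,"y": 0,"z": -0.011,"ax": 0,"ay": 0,"az": 0}
    - {"hand": 0,"x": -0.027,"y": 0,"z": -0.014,"ax": 0,"ay": 0,"az": 0}
    - {"hand": 0,"x": -0.037,"y": 0,"z": -0.0165,"ax": 0,"ay": 0,"az": 0}
    - {"hand": 0,"x": -0.047,"y": 0,"z": -0.018,"ax": 0,"ay": 0,"az": 0}
    - {"hand": 0,"x": -0.057,"y": 0,"z": -0.0184,"ax": 0,"ay": 0,"az": 0}
    - {"hand": 0,"x": -0.067,"y": 0,"z": -0.0177,"ax": 0,"ay": 0,"az": 0}
    - {"hand": 0,"x": -0.077,"y": 0,"z": -0.016,"ax": 0,"ay": 0,"az": 0}

```text
t: 7.32
tool_pos: [0.5468, -0.0197, 0.3346]
orientation: [3.136, -0.178, 0.009]
force: [3.0, 0.3, 0.5]
opening: 0.0004
gripper_force: 1.2
```

```bash
python3 - <<'E'
from h import *
go(.0178,0,.1446)
b,_=read_camera("side")
cv2.imwrite("pics/v5.png",cv2.resize(b[175:295,230:400],(510,360),interpolation=cv2.INTER_CUBIC))
E
```

```text
tip in case [ 0.0366 -0.001   0.1486] shift [-0.0177 -0.001   0.0039] turn [-0.0001 -0.0059 -0.0002] F [2.9749 0.2525 0.49  ] t 7.325
```

View pics/v5.png

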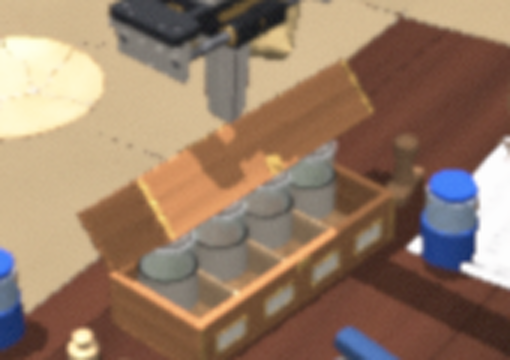

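The lid is at about 0.8 rad and the fingertips rest on its top face near the front edge, at (228,112). The jars stand. Continuing down the arc.

Call:
carry_out:
  targets:
    - {"hand": 0,"x": -0.01,"y": 0,"z": 0.001,"ax": 0,"ay": 0,"az": 0}
    - {"hand": 0,"x": -0.019,"y": 0,"z": 0.004,"ax": 0,"ay": 0,"az": 0}
    - {"hand": 0,"x": -0.028,"y": 0,"z": 0.0085,"ax": 0,"ay": 0,"az": 0}
    - {"hand": 0,"x": -0.036,"y": 0,"z": 0.014,"ax": 0,"ay": 0,"az": 0}
    - {"hand": 0,"x": -0.044,"y": 0,"z": 0.02,"ax": 0,"ay": 0,"az": 0}
    - {"hand": 0,"x": -0.052,"y": 0,"z": 0.027,"ax": 0,"ay": 0,"az": 0}
    - {"hand": 0,"x": -0.058,"y": 0,"z": 0.034,"ax": 0,"ay": 0,"az": 0}
    - {"hand": 0,"x": -0.061,"y": 0,"z": 0.038,"ax": 0,"ay": 0,"az": 0}

```text
t: 8.38
tool_pos: [0.4865, -0.0129, 0.2954]
orientation: [3.136, -0.178, 0.008]
force: [0.4, 0.6, 1.4]
opening: 0.0005
gripper_force: 0.9
```

```bash
python3 -c "
from h import *
go(-.0275,0,.106)"
```

```text
tip in case [-0.0243 -0.001   0.1094] shift [-0.0023 -0.001   0.0034] turn [-0.     -0.005  -0.0002] F [0.3536 0.5951 1.3677] t 8.375
```

Call:
carry_out:
  targets:
    - {"hand": 0,"x": -0.001,"y": 0,"z": 0.002,"ax": 0,"ay": 0,"az": 0}
    - {"hand": 0,"x": -0.002,"y": 0,"z": 0.004,"ax": 0,"ay": 0,"az": 0}
    - {"hand": 0,"x": -0.002,"y": 0,"z": 0.005,"ax": 0,"ay": 0,"az": 0}
    - {"hand": 0,"x": -0.002,"y": 0,"z": 0.005,"ax": 0,"ay": 0,"az": 0}

```text
t: 8.88
tool_pos: [0.4851, -0.0127, 0.2923]
orientation: [3.136, -0.178, 0.008]
force: [-8.8, 1.4, 13.2]
opening: 0.0007
gripper_force: 6.5
```

```bash
python3 -c "
from h import *
go(-.0275,0,.106)"
```

```text
tip in case [-0.0257 -0.0011  0.1063] shift [-0.0008 -0.001   0.0003] turn [ 0.0001 -0.0053 -0.0001] F [-8.795   1.4411 13.2012] t 8.875
```

The downward force is 13 N at a height of 106 mm, so the lid sits on its rim. I'll press a touch more, then release and retreat upward.

Call:
carry_out:
  targets:
    - {"hand": 0,"x": 0.001,"y": 0,"z": 0.001,"ax": 0,"ay": 0,"az": 0}
    - {"hand": 0,"x": 0.001,"y": 0,"z": 0.001,"ax": 0,"ay": 0,"az": 0}
    - {"hand": 0,"x": 0.001,"y": 0,"z": -0.01,"ax": 0,"ay": 0,"az": 0}
    - {"hand": 0,"x": 0,"y": 0,"z": -0.06,"ax": 0,"ay": 0,"az": 0}
    - {"hand": 0,"x": 0,"y": 0,"z": -0.12,"ax": 0,"ay": 0,"az": 0}
    - {"hand": 0,"x": 0,"y": 0.05,"z": -0.15,"ax": 0,"ay": 0,"az": 0}
    - {"hand": 0,"x": 0,"y": 0.1,"z": -0.15,"ax": 0,"ay": 0,"az": 0}
    - {"hand": 0,"x": 0,"y": 0.1,"z": -0.15,"ax": 0,"ay": 0,"az": 0}

```text
t: 9.88
tool_pos: [0.4727, -0.1147, 0.4418]
orientation: [3.135, -0.184, 0.011]
force: [-0.3, 0.3, 0.0]
opening: 0.0007
gripper_force: 0.0
```

```bash
python3 - <<'E'
from h import *
go(0,0,.2)
b,d=read_camera("side")
cv2.imwrite("pics/v6.png",cv2.resize(b[175:295,230:400],(680,480),interpolation=cv2.INTER_CUBIC))
E
```

```text
tip in case [-0.0261 -0.1039  0.2558] shift [ 0.0266 -0.1039  0.0558] turn [ 0.0011 -0.0071 -0.0044] F [-0.2927  0.2908  0.0166] t 9.875
```

View pics/v6.png

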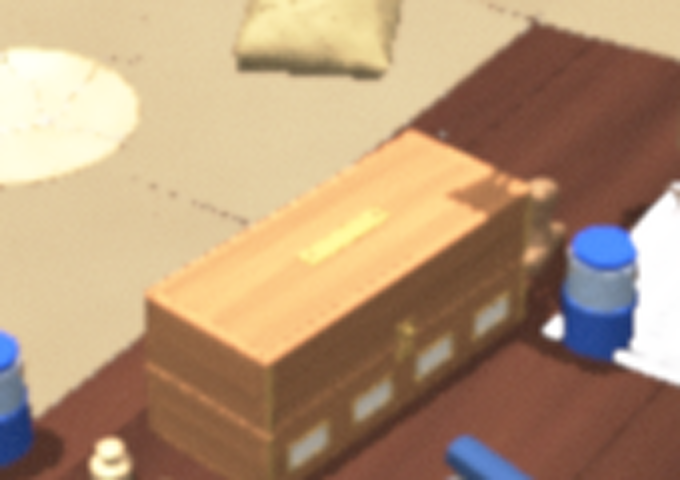

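The lid lies flush on the base, with a closed seam from (148,368) to (525,270). The bystanders visible in the crop are in place and the arm is clear, so I'm handing in.

```bash
python3 -c "
from plant import robot
print(robot.close_job())"
```

```text
the job is handed in; nothing more can be done
None
```

I pushed the tipped jar upright in its bay, closed the lid and pressed it shut, then handed the job in after about 10 s on the robot's clock; no verdict came back.

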